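Load the slotted weight on the bench tester

ROBOT

A 6-joint arm with a two-finger parallel gripper is mounted at the origin on the work surface. World frame = base frame: x ahead of the robot, y to its left, z up, the work surface at z = 0. Lengths are in m, angles in rad, forces in N, time in s.
With the tool pointing down it reaches from about 0.375 to 0.9 m from the base axis. Payload 3.1 kg.
Tool frame: the origin (TCP) lies on the centre line of the jaws, within the pads' length; the fingertips stand 19 mm ahead of it and the grasp point (between the pads) is the TCP; z points along the fingers, y is the direction in which the jaws open and shut (so a half turn about z gives the same grasp; the last joint's range is limited). The gripper opens to 85 mm and grips with 20 to 120 N. Pads are 22 mm wide; open, the fingers measure 114 mm over their backs; the gripper's body (76 mm by 85 mm) begins 54 mm behind the grasp point. The pads swing forward as they close: fully open they stand 13 mm farther back than shut.
Start: joints at [-1.308, 0.527, 1.433, -0, 1.181, -0.178], TCP at [0.267, -0.565, 0.25] pointing down, gripper open.
Joint ranges: [-3.08, 3.08], [-0.75, 2.2], [0.22, 2.44], [-1.43, 4.57], [0, 2.65], [-2.85, 2.85]. Speed limits (rad/s): [2.79, 2.79, 3.14, 3.14, 3.14, 3.14].

INTERFACE

Orientations are given as a unit quaternion [x, y, z, w].
In Python, from station import manip, imaging, workorder gives the robot as it stands.
- The arm moves only by the shell command python3 -m creep 'ROWS' [FORCE]. ROWS is a JSON object of lists of equal length, an entry for each row: "claw": the finger opening in cm, from 0 to 8.54; "dp": the shift along the tool's x, y, z in cm, a list of three; "roll": the turn about the tool's z in rad. In form: {"claw": [claw, ...], "dp": [[dx, dy, dz], ...], "roll": [roll, ...]}. A call has 1 to 12 rows; each row is the pose to reach, as a shift and turn from the pose commanded when the call began, along the tool's axes at that moment; what a row does not reach only later rows make up. A row lasts 1/10 s, in which the tool goes at most 50 mm and 8.59 degrees, less where a joint would pass 70% of its speed; a pose out of reach is approached as far as the arm can. A call with a gripper value outside its range is refused whole. The fingers move at their own pace and stop on an object; FORCE is the grip in N (left out, the last holds). Time passes only in rows, so rows that repeat a pose let the fingers close. It gives the time, the measured TCP pose, the force and the opening at its end, in the units of the state.
- manip.sense(): the state, without advancing time (a new reading comes with each control period).
- imaging.snapshot(name): name is "scene" or "top" or "wrist"; returns a dict with "image" (420x560x3 uint8, red, green, blue), "z_map" (420x560 float32, m along the optical axis (not along the pixel's ray), 0 where there is no reading), "vfov" (degrees; the focal length in pixels is half the picture's height over the tangent of half this angle, whatever the lens; pixels are square), "cx", "cy" (the principal point, pixels), "R" (3x3) and "t" (3): a world point X has camera coordinates R X + t. Camera axes: x right, y down, z forward; pixel columns grow to the right and rows downward; lengths in m; the calibration is good to about 2 mm. A picture is of the moment at which its call begins.
- workorder.sign_off(): hands the job in, once; it reports no verdict.
The state is a dict: "t": time; "q": joint angles; "qd": joint speeds; "tau": joint torques, N m; "tcp_pos": TCP position; "tool_rot": TCP orientation; "force": force on the tool from outside, world axes, zero at the start; "ft_torque": the same for the moment, N m; "finger_gap": opening from 0.0 (shut) to 1.0 (fully open).
Only numpy, scipy, OpenCV 4.12 (cv2) and the standard library are available. Lean on these libraries where they do the work, as an engineer would, in place of code of your own. Each camera call takes 0.05 s, during which the arm holds its last target.

TASK

Take the larger of the two horseshoe-shaped slotted weights by its fin, slide it sideways onto the short capped post on the load tester's pan so that the post passes in through the weight's gap below the cap, and lower it over the centring boss until it lies flat on the pan, then let go. Feel your way gently: do not force the weight against the post or pan, and leave the small slotted weight, the glass dish and the amber jar where they are.

Things in the scene. Friction and masses are not known exactly. Their poses are not given: they have to be found in the camera images.
- weight_seat (a point): Larger slotted weight: steel horseshoe, 0.5 to 0.72 kg, 82 long (x), 68 wide (y), 18 mm thick, flat on the bench. Point on its underside where the post's axis is when fully home in the slot. x points out through the gap, z up. Body from x = -50 to +32 mm. Underside has a 28 mm square pocket, 8 mm deep, centred here, that fits over the boss; the wall in front of it has only the slot.
- weight_mouth (a point): Middle of the larger weight's gap between its prong tips, 30 mm ahead (+x) of weight_seat and half-way up its thickness (9 mm). The gap is 33 mm wide here, narrows evenly to 13 mm at 14 mm further in, and stays a 13 mm slot to its flat end 35 mm in (5 mm behind weight_seat). Axes as weight_seat.
- weight_fin (a point): Grip fin of the larger weight, to be pinched from above across its 12 mm thickness (y). It stands on the weight's top, 26 mm long in x, from 18 to 52 mm above the underside; this point is 42 mm above the underside and 32 mm behind weight_seat. Axes as weight_seat.
- pan_centre (a point): Top centre of the load tester's round aluminium pan, 116 mm across, top 50 mm above the bench, z up. Under it a fixed white housing 150 x 130 mm; nothing around it stands above the pan except the post. The rigid steel post, 10 mm in diameter, is set off-centre: it stands 6 to 12 mm from this point in a horizontal direction that differs each time and is not measured. Find it by feel or sight.
- tester: The same load tester, origin under its centre at bench level. The post's foot is a conical centring boss, 24 mm across at the pan, 21 mm at its top 6.5 mm above it. A cap 19 mm across, 39 to 47 mm above the pan, tops the post: too wide for the slot. So the weight slides on with its underside 6.5 to 21 mm above the pan, then is lowered. The post may be pressed with 15 N at most, the pan with 35 N.
- small_fin (a point): The small slotted weight, the same shape at 0.7 of the size (57 x 48 x 13 mm, fin top at 36 mm, slot 9 mm, too narrow for the post); a bystander. The point is at its fin, 29 mm up and 22 mm behind its slot axis; x towards its gap. It and the larger weight may have swapped places.
- dish: Open glass dish, 80 mm across, 16 mm high; a bystander. Origin at the centre of its underside.
- jar: Small amber glass jar, 44 mm across, 55 mm high; a bystander. Origin at the centre of its underside.
Not all that is in view belongs to the job. What is shaped like the tester but turquoise is not meant. Leave any yellow look-alike of the part that bears weight_seat alone.

How it is judged:
On the way, in this order (a step that is already met when the one before it is completed fails the run):
1. the larger weight is lifted off the bench (height (world z) of weight_seat above 0.03 m), for 0.1 s.
2. the post has come in between the prongs, with the weight above the boss and under the cap (horizontal distance between weight_seat and pan_centre below 0.018 m and z of weight_seat in the frame of pan_centre between 0.004 and 0.023 m), for 0.1 s.
At the end, for the whole second after the job is handed in: The larger slotted weight lies at rest, flat on the pan (underside within 2 mm of the pan, tilt under 0.04 rad), its slot axis within 16 mm of the pan's centre, that is with the boss in its pocket and the post in its slot, and released (horizontal distance between weight_seat and pan_centre below 0.016 m and z of weight_seat in the frame of pan_centre between -0.002 and 0.002 m and angle between weight_seat's own z axis and vertical below 0.04 rad and linear speed of weight below 0.01 m/s); the robot touches nothing.
It fails at once if the weight is forced against the post (more than 15 N) (contact force between weight and post above 15 N).
It fails at once if the weight is forced onto the tester's pan (more than 35 N) (contact force between weight and tester above 35 N).
It fails at once if the small weight, the dish or the jar is moved more than 20 mm (distance of any of small_fin, dish, jar from where it was at the start of the episode above 0.02 m).
It also fails if it takes over 67 s, if anything falls off the work surface, if the arm or the gripper's body presses on something with over 40 N, if the wrist force passes 120 N, or if a joint passes its speed limit or range.

## Working session

There is one attempt and no reset: what is moved stays moved. The work goes in short steps, Python scripts to look and compute and a shell command to move; the robot and the scene stay as the last step left them, time stands still between calls to the robot, and variables do not carry over. Pictures are saved under pics/ and viewed, and the job is handed in when it is done.

```bash
ls; mkdir -p pics; cat > h.py <<'E'
import numpy as np, cv2
from station import manip, imaging, workorder
def snap(n,f):
    s=imaging.snapshot(n); cv2.imwrite('pics/'+f+'.png',s['image'][:,:,::-1]); np.savez('pics/'+f+'.npz',**s); return s
def load(f): return dict(np.load('pics/'+f+'.npz'))
def foc(s): return s['image'].shape[0]/2/np.tan(np.radians(float(s['vfov']))/2)
def px(s,u,v,z=None):
    F=foc(s); d=np.array([(u-s['cx'])/F,(v-s['cy'])/F,1.]); R=s['R'];t=s['t']
    if z is None: k=s['z_map'][int(round(v)),int(round(u))]
    else:
        k=(z+(R.T@t)[2])/(R.T@d)[2]
    return R.T@(d*k-t)
def proj(s,X):
    c=s['R']@np.array(X)+s['t'];F=foc(s);return c[0]/c[2]*F+s['cx'],c[1]/c[2]*F+s['cy']
def crop(f,u0,v0,u1,v1,k,o):
    im=cv2.imread('pics/'+f+'.png')[v0:v1,u0:u1]; cv2.imwrite('pics/'+o+'.png',cv2.resize(im,None,fx=k,fy=k,interpolation=cv2.INTER_CUBIC))
E
python3 - <<'E'
from h import *
print(manip.sense())
for n in('scene','top','wrist'):
    s=snap(n,n+'0');print(n,s['vfov'],s['cx'],s['cy'],s['R'].round(3).tolist(),s['t'])
E
```

```text
pics
{'t': 0.0, 'q': array([-1.30746618e+00,  5.28489069e-01,  1.43392141e+00,  4.01793681e-06,
        1.18137956e+00, -1.78500816e-01]), 'qd': array([ 6.98829413e-05,  2.18215245e-05,  2.82441874e-04,  1.31572946e-06,
       -7.72128818e-04, -1.84728122e-04]), 'tau': array([-4.07634270e-04, -4.42353272e+01, -1.78023309e+01, -1.70141980e-04,
        8.55043007e-03, -6.02997886e-06]), 'tcp_pos': array([ 0.26709426, -0.56430113,  0.24931342]), 'tool_rot': array([ 9.75696833e-01,  2.19122071e-01, -4.47307672e-05, -1.09778572e-03]), 'force': array([ 0.69945564, -0.24426355, -1.15037251]), 'ft_torque': array([0.02488893, 0.00509121, 0.0111696 ]), 'finger_gap': 1.0002247733824792}
scene 47.94051776377139 271.7574467475837 213.78259548175254 [[-0.406, 0.914, -0.006], [0.764, 0.336, -0.551], [-0.502, -0.229, -0.834]] [ 0.19060091 -0.31315438  1.43185629]
top 46.77486036998428 277.90340800905267 207.974367714596 [[0.01, -1.0, -0.021], [-0.988, -0.007, -0.152], [0.151, 0.022, -0.988]] [0.00554951 0.44707752 1.3174043 ]
wrist 58.16814500964038 280.60066370290036 214.907163192596 [[0.427, -0.904, -0.003], [-0.864, -0.41, 0.293], [-0.266, -0.123, -0.956]] [-0.62367219 -0.03973902  0.38135729]
```

View pics/top0.png

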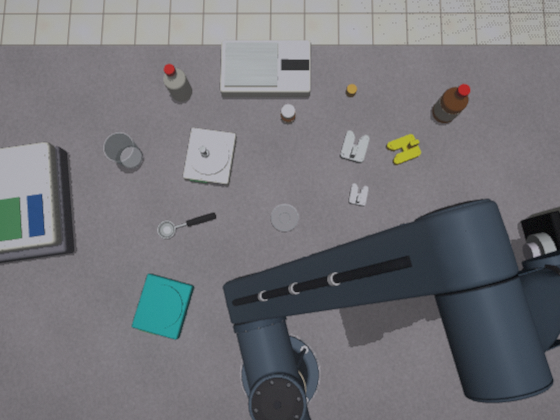

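View pics/scene0.png

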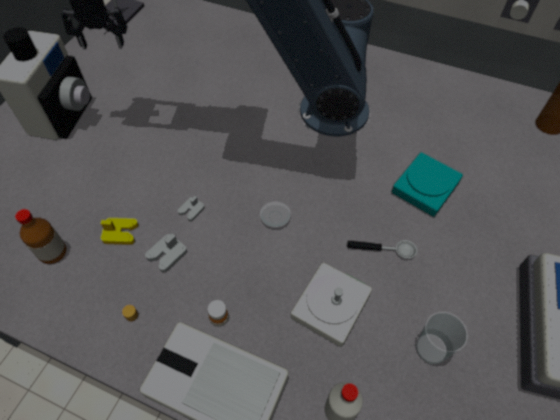

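View pics/wrist0.png

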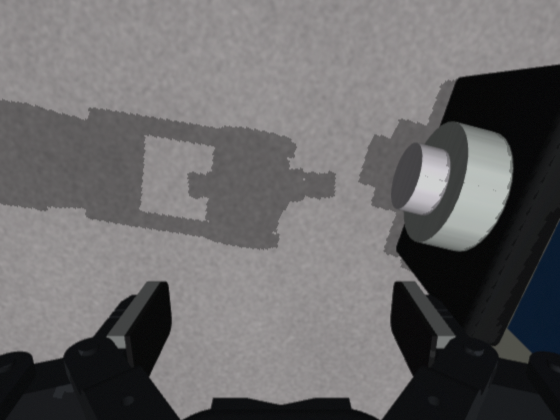

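The top view shows the larger steel weight at about (355,147), the small one at (359,195), the yellow look-alike at (404,149) and the white tester at (209,156). The dish is at (285,217) and the jar at (288,113).

```bash
python3 - <<'E'
from h import *
crop('top0',325,120,435,210,7,'c1'); crop('top0',175,120,245,190,8,'c2'); crop('scene0',130,180,240,280,7,'c3'); crop('scene0',285,255,385,345,8,'c4')
E
```

```text
(no output)
```

View pics/c1.png

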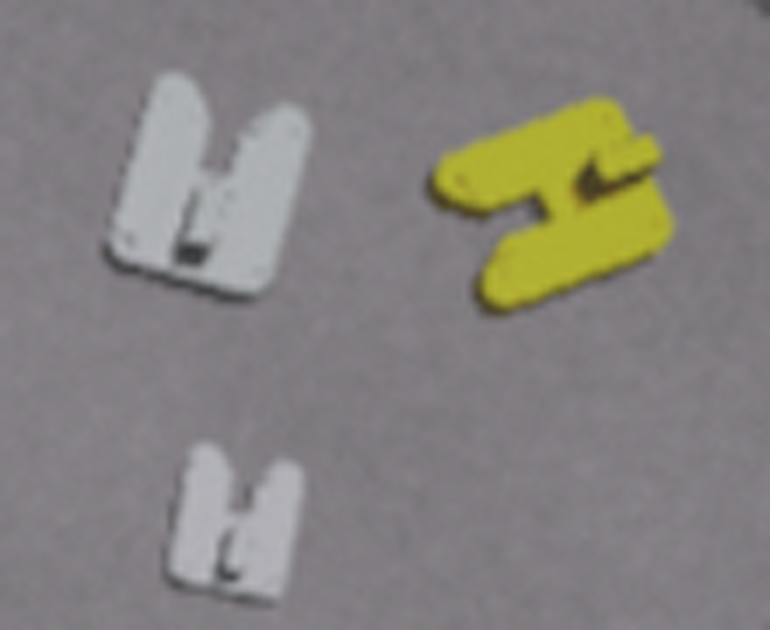

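View pics/c2.png

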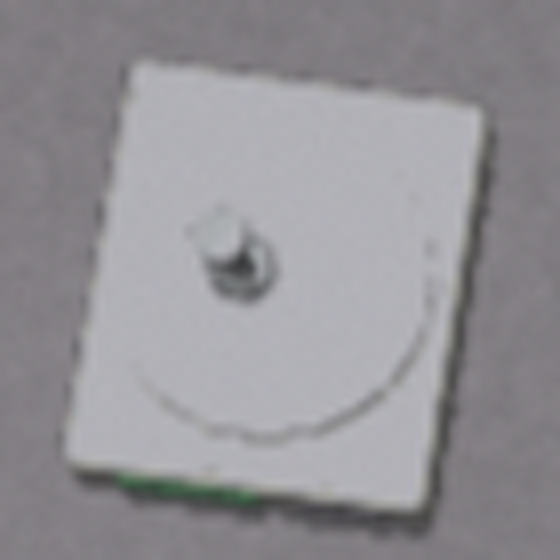

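View pics/c3.png

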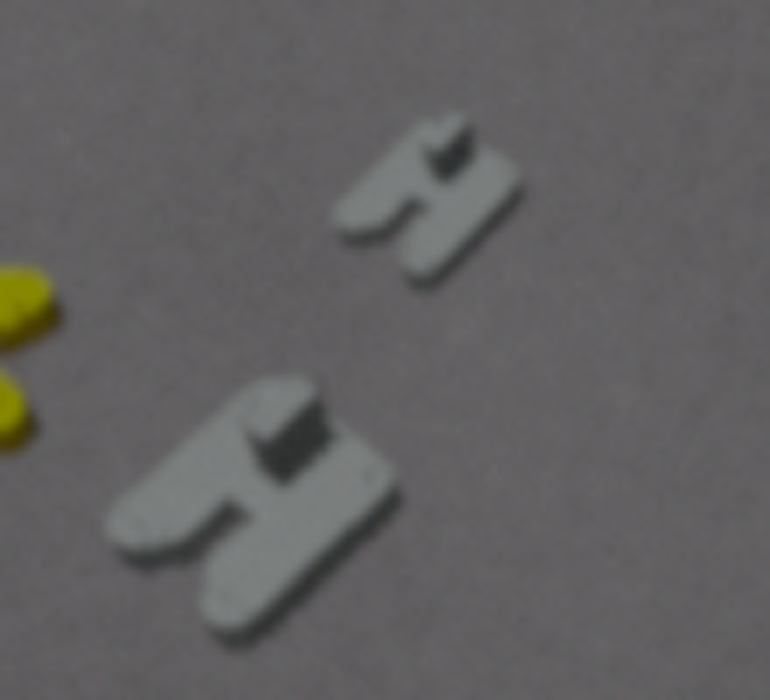

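View pics/c4.png

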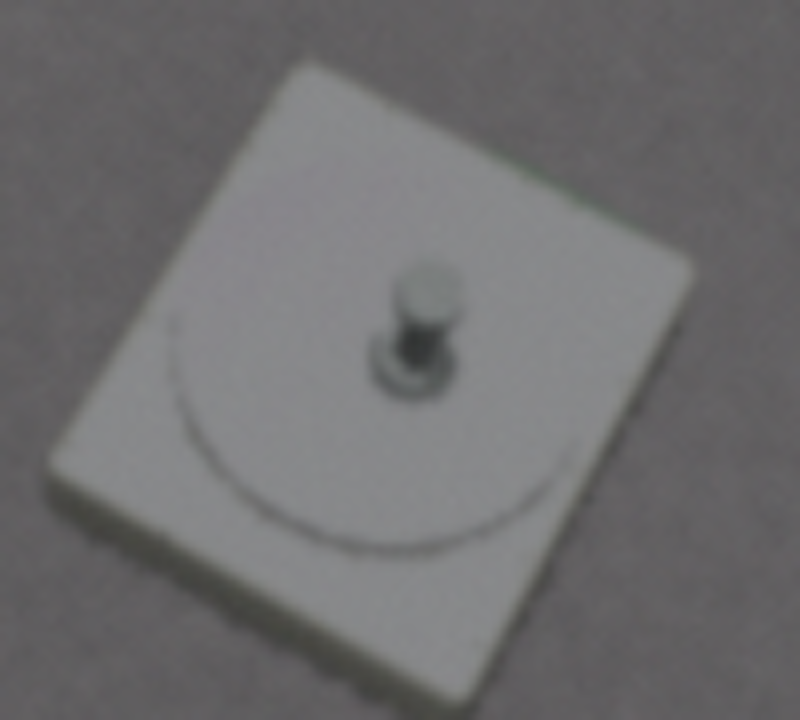

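```bash
python3 - <<'E'
from h import *
def cloud(s):
    v,u=np.mgrid[0:420,0:560];F=foc(s);k=s['z_map']
    c=np.stack([(u-s['cx'])/F*k,(v-s['cy'])/F*k,k],-1); return (c-s['t'])@s['R']
for n in('top0','scene0'):
    s=load(n);P=cloud(s);np.set_printoptions(precision=4,suppress=True)
    box=dict(top0=[(335,125,375,170),(345,180,375,212),(180,122,240,190)],scene0=[(143,230,190,273),(175,194,207,222),(288,260,375,345)])[n]
    for i,(a,b,c,d) in enumerate(box):
        Q=P[b:d,a:c].reshape(-1,3)
        if i<2:
            T=[(.018,.052),(.0126,.0364)][i]
            m=np.abs(Q[:,2]-T[0])<.005; r=cv2.minAreaRect((Q[m,:2]*1000).astype(np.float32)); print(n,i,r,m.sum())
            f=Q[Q[:,2]>T[0]+.012]; print(' fin',f.mean(0),f.max(0)[2],len(f), Q[:,2].min())
        else:
            print('tester z hist',np.histogram(Q[:,2],bins=np.arange(-.01,.11,.01)))
            m=(Q[:,2]>.035)&(Q[:,2]<.06);print(cv2.minAreaRect((Q[m,:2]*1000).astype(np.float32)))
            f=Q[Q[:,2]>.085];print(' cap',f.mean(0),len(f))
s=load('top0');print('cap top0',px(s,175+218/8,120+232/8,.097)); 
s4=load('scene0');print('cap sc',px(s4,285+430/8,255+297/8,.097))
# housing corners
for c in [(135,65),(488,108),(425,512),(68,465)]: print(px(s,175+c[0]/8,120+c[1]/8,.048))
print('wt top')
for c in [(172,72),(290,102),(262,297),(108,255),(230,170),(205,172)]: print(px(s,325+c[0]/7,120+c[1]/7,.018))
for c in [(308,60),(692,265),(460,700),(50,468)]: print(px(s4,285+c[0]/8,255+c[1]/8,.048))
E
```

```text
top0 0 ((631.5606689453125, -206.82177734375), (68.33970642089844, 82.49004364013672), 72.88530731201172) 478
 fin [ 0.5651 -0.1782  0.2062] 1.3697655530996926 59 -0.007579796189957523
top0 1 ((490.57598876953125, -225.97100830078125), (68.11762237548828, 57.791725158691406), 79.26724243164062) 260
 fin [ 0.4429 -0.1849  0.2267] 1.3697655530996926 28 -0.01048106884342572
tester z hist (array([ 640,  942,   40,   53,  546, 1043,  751,    5,    3,    2,   32]), array([-0.01,  0.  ,  0.01,  0.02,  0.03,  0.04,  0.05,  0.06,  0.07,
        0.08,  0.09,  0.1 ]))
((596.2725219726562, 206.41925048828125), (129.95806884765625, 153.54989624023438), 82.47958374023438)
 cap [0.5013 0.1514 0.4439] 55
scene0 0 ((633.6406860351562, -210.91217041015625), (70.22303771972656, 82.43787384033203), 74.73151397705078) 653
 fin [ 0.651  -0.1609  0.1337] 1.0231388662810772 112 -0.00493810860776954
scene0 1 ((495.2344970703125, -219.2566375732422), (50.738040924072266, 57.03158950805664), 81.60691833496094) 278
 fin [ 0.5185 -0.1826  0.1032] 1.0231388662810772 43 -0.005475688921571742
tester z hist (array([1544, 1906,   89,  106,  934, 1600, 1090,   11,   10,    2,   59]), array([-0.01,  0.  ,  0.01,  0.02,  0.03,  0.04,  0.05,  0.06,  0.07,
        0.08,  0.09,  0.1 ]))
((599.1744384765625, 203.3916778564453), (129.7686004638672, 151.4263458251953), 82.57238006591797)
 cap [0.7765 0.2313 0.4708] 104
cap top0 [0.5977 0.2148 0.097 ]
cap sc [0.6026 0.215  0.097 ]
[0.6723 0.2554 0.048 ]
[0.657  0.1296 0.048 ]
[0.5114 0.1482 0.048 ]
[0.5274 0.2735 0.048 ]
wt top
[ 0.6772 -0.1944  0.018 ]
[ 0.6646 -0.2425  0.018 ]
[ 0.5824 -0.2297  0.018 ]
[ 0.5996 -0.1674  0.018 ]
[ 0.6356 -0.2175  0.018 ]
[ 0.6348 -0.2073  0.018 ]
[0.5239 0.1556 0.048 ]
[0.541  0.2764 0.048 ]
[0.6843 0.258  0.048 ]
[0.6687 0.1352 0.048 ]
```

```bash
python3 -m creep '{"claw":[6,6,6,6,6,6,6,6,6,6,6,6],"dp":[[2,-0.8,0],[5,-2,0],[9,-3.5,0],[13.5,-5.3,0.5],[18,-7,1],[22.5,-8.8,1.5],[27,-10.5,2],[31.5,-12.3,3],[36,-14,4],[40,-15.6,5],[44,-17.2,5],[46.5,-18.1,5]],"roll":[0.05,0.12,0.2,0.28,0.36,0.44,0.52,0.58,0.64,0.68,0.7,0.72]}'; python3 -m creep '{"claw":[6,6],"dp":[[0,0,0],[0,0,0]],"roll":[0,0]}';  python3 - <<'E'
from h import *
s=manip.sense();print(s['q'],s['force'])
snap('wrist','w1')
E
```

```text
t: 1.35
tcp_pos: [0.6116, -0.1994, 0.1994]
tool_rot: [0.99, -0.138, -0.001, -0.001]
force: [-0.3, -1.3, 0.4]
finger_gap: 0.699
t: 1.55
tcp_pos: [0.61, -0.202, 0.1998]
tool_rot: [0.99, -0.138, -0.001, 0.0]
force: [0.6, -0.2, -0.1]
finger_gap: 0.703
[-4.93149713e-01  6.08032463e-01  1.43338725e+00 -7.11523761e-04
  1.10124112e+00  1.35434112e+00] [ 0.60808818 -0.19841472 -0.13132773]
```

View pics/w1.png

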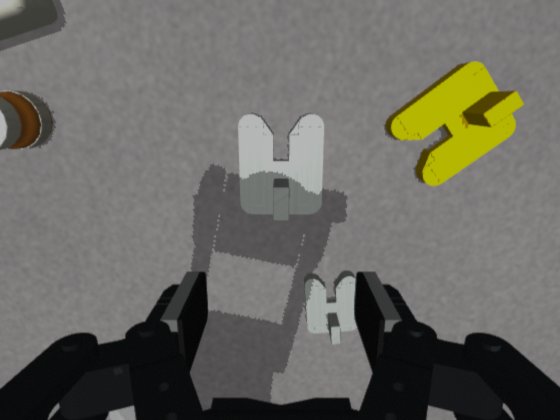

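The wrist view shows the larger weight upright and centred at u≈281, with its fin at (281,200), so yaw is aligned. The small weight is at (330,305), close to the right finger.

```bash
python3 - <<'E'
from h import *
crop('w1',225,100,345,230,5,'c5')
s=load('w1')
for c in [(240,150),(323,150),(240,200),(323,200)]: print(px(s,*c,.018))
print(proj(s,(0.6104,-0.2025,.052)))
E
```

```text
[ 0.65174279 -0.18056144  0.018     ]
[ 0.6334655  -0.24501178  0.018     ]
[ 0.61195504 -0.16789744  0.018     ]
[ 0.59294377 -0.2349554   0.018     ]
(np.float64(280.06172509627976), np.float64(201.43999393852607))
```

View pics/c5.png

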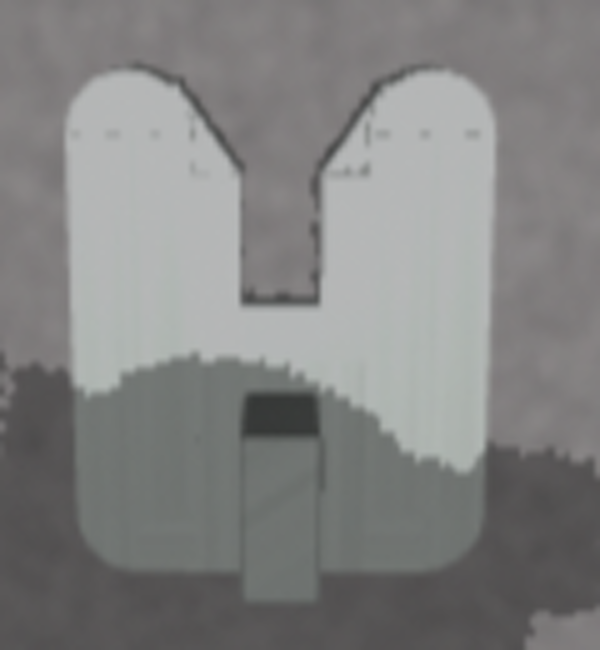

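```bash
python3 - <<'E'
from h import *
s=load('w1');st=manip.sense();p=st['tcp_pos'];q=st['tool_rot']
from scipy.spatial.transform import Rotation as R
T=R.from_quat(q)
w=px(s,281.2,203.6,.052);print(w,T.inv().apply(w-p)*100,T.as_matrix()[:,0])
print(px(s,273.2,203.6,.052)-px(s,289,203.6,.052))
E
```

```text
[ 0.60855677 -0.20286241  0.052     ] [-0.07163382  0.0321273  14.79279506] [ 0.96164561 -0.27429201 -0.00127153]
[ 3.22703168e-03  1.13828775e-02 -6.93889390e-17]
```

```bash
python3 -m creep '{"claw":[4,4,4,4,4,4,4,4],"dp":[[-0.1,0,2],[-0.1,0,5],[-0.1,0,8],[-0.1,0,11],[-0.1,0,13],[-0.1,0,14.8],[-0.1,0,15.7],[-0.1,0,15.7]],"roll":[0,0,0,0,0,0,0,0]}' 40; python3 - <<'E'
from h import *
snap('wrist','w2');print(manip.sense()['tcp_pos'])
E
```

```text
t: 2.4
tcp_pos: [0.6077, -0.203, 0.0421]
tool_rot: [0.99, -0.14, -0.001, -0.0]
force: [-1.3, -0.1, 0.0]
finger_gap: 0.466
[ 0.60861738 -0.20313918  0.04321003]
```

View pics/w2.png

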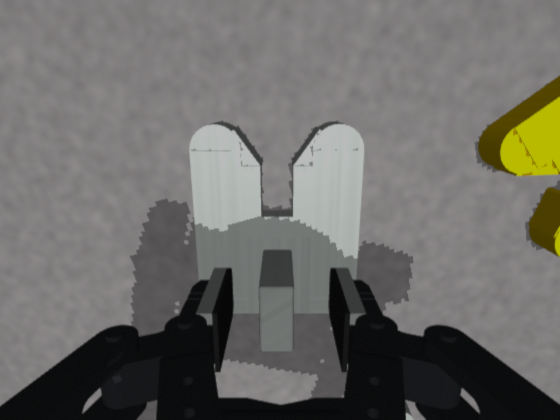

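The open jaws straddle the fin: the fin is at u≈277 and the jaw midpoint at 281, so the fin is about 1 mm to the left. I'll shift by that and close.

```bash
python3 -m creep '{"claw":[4,4,2,1,0.6,0.6,0.6,0.6,0.6,0.6],"dp":[[0,-0.1,0],[0,-0.1,0],[0,-0.1,0],[0,-0.1,0],[0,-0.1,0],[0,-0.1,0],[0,-0.1,0],[0,-0.1,0],[0,-0.1,0],[0,-0.1,0]],"roll":[0,0,0,0,0,0,0,0,0,0]}' 80;python3 -m creep '{"claw":[0.6,0.6,0.6,0.6,0.6,0.6],"dp":[[0,0,-0.3],[0,0,-0.8],[0,0,-2],[0,0,-4],[0,0,-6],[0,0,-6]],"roll":[0,0,0,0,0,0]}'; python3 - <<'E'
from h import *
snap('wrist','w3');s=manip.sense();print(s['tcp_pos'],s['force'],s['ft_torque'])
E
```

```text
t: 3.45
tcp_pos: [0.6099, -0.2016, 0.0442]
tool_rot: [0.99, -0.139, 0.0, 0.0]
force: [-1.0, -0.7, 5.6]
finger_gap: 0.125
t: 4.05
tcp_pos: [0.6115, -0.2022, 0.1063]
tool_rot: [0.99, -0.139, 0.003, 0.001]
force: [0.2, -0.7, -6.6]
finger_gap: 0.127
[ 0.61051404 -0.20169867  0.10479943] [-0.78685889 -0.31558729 -6.94610064] [ 0.06231341  0.10591547 -0.04181583]
```

View pics/w3.png

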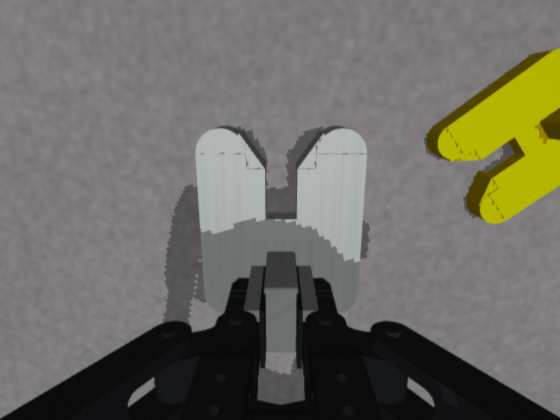

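The weight is held and lifted, with both prongs and the slot visible (slot at u≈281, v 165–215). Next I'll fit its top plane in the tool frame.

```bash
cat >> h.py <<'E'
from scipy.spatial.transform import Rotation as Rot
def wplane(s,st,boxes=((210,150,255,260),(305,150,350,260))):
    F=foc(s);L=[]
    for a,b,c,d in boxes:
        v,u=np.mgrid[b:d,a:c];k=s['z_map'][b:d,a:c]
        L.append(((np.stack([(u-s['cx'])/F*k,(v-s['cy'])/F*k,k],-1)-s['t'])@s['R']).reshape(-1,3))
    P=Rot.from_quat(st['tool_rot']).inv().apply(np.vstack(L)-st['tcp_pos'])
    A=np.c_[P[:,:2],np.ones(len(P))];m=np.ones(len(P),bool)
    for _ in range(5):
        x=np.linalg.lstsq(A[m],P[m,2],rcond=None)[0];r=P[:,2]-A@x;m=abs(r)<max(.002,np.median(abs(r))*2)
    return x,m.mean(),r[m].std()
E
python3 - <<'E'
from h import *
s=load('w3');st=manip.sense();print(wplane(s,st))
T=Rot.from_quat(st['tool_rot'])
print(T.as_matrix()[2])
# slot end & prong pixel in tool frame on top plane z=tcp-.024
zt=st['tcp_pos'][2]-.024
for c in [(265,215),(297,215),(281,215),(195,200),(366,200),(281,150),(218,128),(343,128)]:
    print(c,T.inv().apply(px(s,*c,zt)-st['tcp_pos'])*1000)
crop('w3',180,110,380,260,4,'c6')
E
```

```text
(array([0.00327807, 0.00024189, 0.02336616]), np.float64(0.9923232323232323), np.float64(0.0006121951411765438))
[ 3.52502772e-03  6.93303209e-04 -9.99993547e-01]
(265, 215) [28.81492415 -5.5057993  24.09791173]
(297, 215) [28.81385167  7.85061519 24.10716805]
(281, 215) [28.81438792  1.17231543 24.10253983]
(195, 200) [ 35.27806999 -34.29841708  24.1007325 ]
(366, 200) [35.27335199 36.23160051 24.14961487]
(281, 150) [55.75250041  1.16366304 24.19749203]
(218, 128) [ 64.27892592 -23.42804826  24.21049849]
(343, 128) [64.27859766 25.36204535 24.24432388]
```

View pics/c6.png

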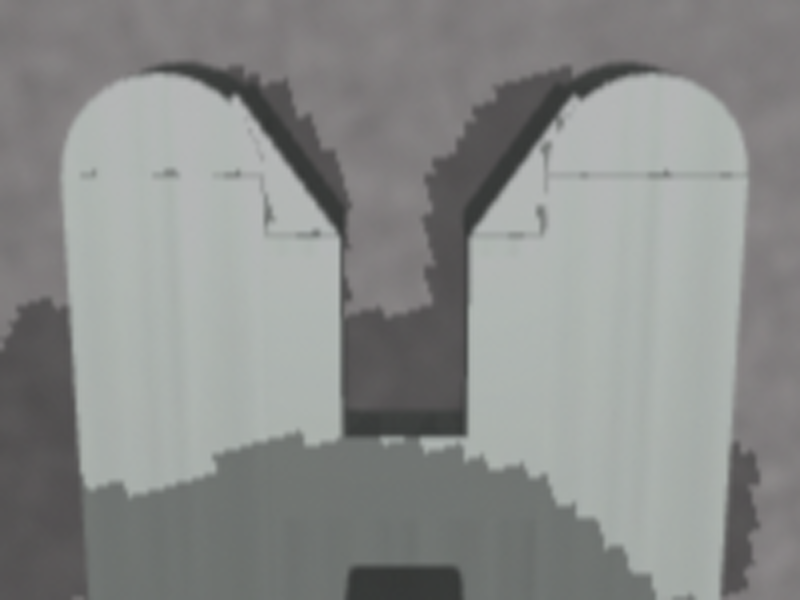

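```bash
python3 -m creep '{"claw":[0.6,0.6,0.6,0.6,0.6,0.6,0.6,0.6,0.6,0.6,0.6,0.6],"dp":[[-0.2,-0.4,-2],[-0.8,-1.5,-4],[-2,-3.6,-5.5],[-3.6,-6.6,-5.5],[-5.4,-9.9,-5.5],[-7.2,-13.2,-5.5],[-9,-16.5,-5.5],[-10.8,-19.8,-5.5],[-12.6,-23.1,-5.5],[-14.4,-26.4,-5.5],[-16.2,-29.7,-5.5],[-18,-32.9,-5.5]],"roll":[0,0,0,0,0,0,0,0,0,0,0,0]}'; python3 -m creep '{"claw":[0.6,0.6,0.6,0.6,0.6,0.6],"dp":[[-1.5,-2.7,0],[-2.7,-4.8,0],[-3.4,-6.2,0],[-3.7,-6.8,0],[-3.7,-6.8,0],[-3.7,-6.8,0]],"roll":[0,0,0,0,0,0]}'; python3 - <<'E'
from h import *
snap('wrist','w4');s=manip.sense();print(s['tcp_pos'],s['tool_rot'],s['q'])
snap('scene','s4')
E
```

```text
t: 5.3
tcp_pos: [0.5253, 0.1659, 0.1572]
tool_rot: [0.99, -0.139, -0.001, 0.0]
force: [1.0, 0.7, -6.5]
finger_gap: 0.123
t: 5.9
tcp_pos: [0.5102, 0.2391, 0.1581]
tool_rot: [0.99, -0.139, -0.0, 0.0]
force: [0.7, -0.2, -5.7]
finger_gap: 0.126
[0.51027014 0.23894253 0.15814188] [ 9.90266516e-01 -1.39183806e-01 -4.23098908e-05  3.06117234e-04] [ 2.39910604e-01  5.70068515e-01  1.67369776e+00 -6.86954736e-04
  8.98131923e-01  2.09040935e+00]
```

View pics/w4.png

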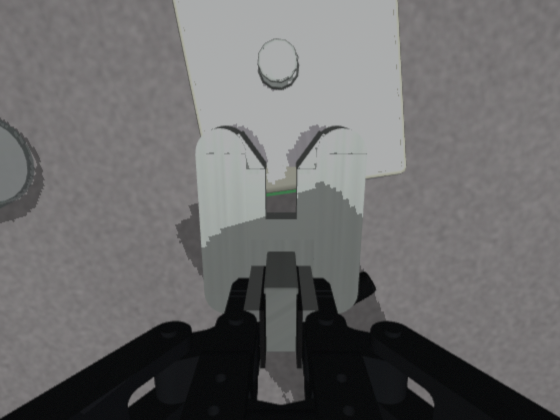

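View pics/s4.png

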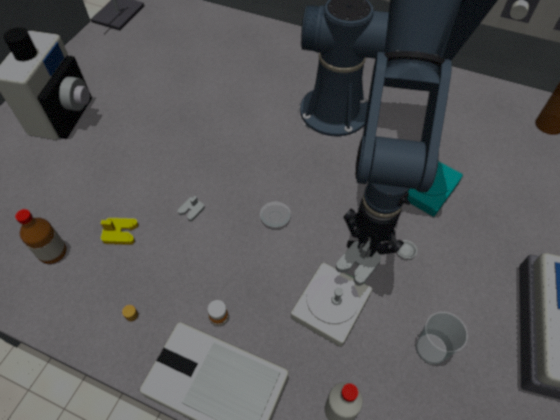

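The wrist view shows the cap ahead of the gap, at about (278,60); the slot centreline is at u≈281.5.

```bash
python3 - <<'E'
from h import *
s=load('w4');st=manip.sense();T=Rot.from_quat(st['tool_rot'])
crop('w4',240,20,320,240,2.7,'c7'); crop('w4',245,25,310,100,8,'c8')
print(wplane(s,st))
for c in [(278,60)]:
    w=px(s,*c,.097);print(w,T.inv().apply(w-st['tcp_pos'])*1000)
a=px(s,281.5,219,st['tcp_pos'][2]-.0234);print(T.inv().apply(a-st['tcp_pos'])*1000)
k=s['z_map'][50:70,268:288];print(np.median(k),px(s,278,58))
E
```

```text
(array([ 0.0059743 , -0.00010864,  0.02505984]), np.float64(0.9927272727272727), np.float64(0.0006129555504764837))
[0.59773481 0.21439805 0.097     ] [90.79061866 -0.61017898 61.22955573]
[26.52124777  1.02630881 23.40063155]
0.1715784 [0.59838773 0.21419754 0.09873634]
```

View pics/c8.png

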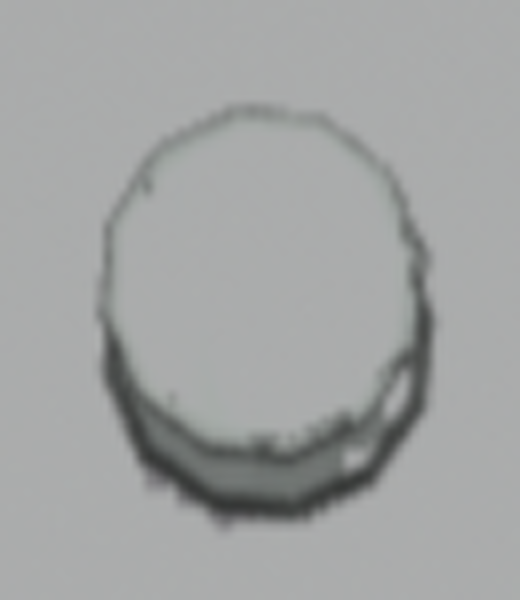

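```bash
python3 -m creep '{"claw":[0.6,0.6,0.6,0.6,0.6,0.6,0.6],"dp":[[0,-0.16,0.5],[0,-0.16,1.5],[0,-0.16,3],[0,-0.16,4.2],[0,-0.16,4.8],[0,-0.16,5],[0,-0.16,5]],"roll":[0,0,0,0,0,0,0]}'; python3 - <<'E'
from h import *
s=snap('wrist','w5');st=manip.sense();T=Rot.from_quat(st['tool_rot']);print(st['tcp_pos'],st['tool_rot'])
snap('scene','s5'); print(wplane(s,st))
crop('w5',180,0,380,240,2.5,'c9');crop('s5',285,215,400,320,7,'c10')
E
```

```text
t: 6.7
tcp_pos: [0.5104, 0.2415, 0.108]
tool_rot: [0.99, -0.139, -0.0, 0.0]
force: [1.1, 0.0, -6.7]
finger_gap: 0.125
[0.5106651  0.24166979 0.10842932] [ 9.90343281e-01 -1.38636595e-01  2.65666981e-04 -9.58744727e-05]
(array([6.31614753e-03, 3.14783363e-05, 2.53579501e-02]), np.float64(0.9922222222222222), np.float64(0.0006096204990899733))
```

View pics/c9.png

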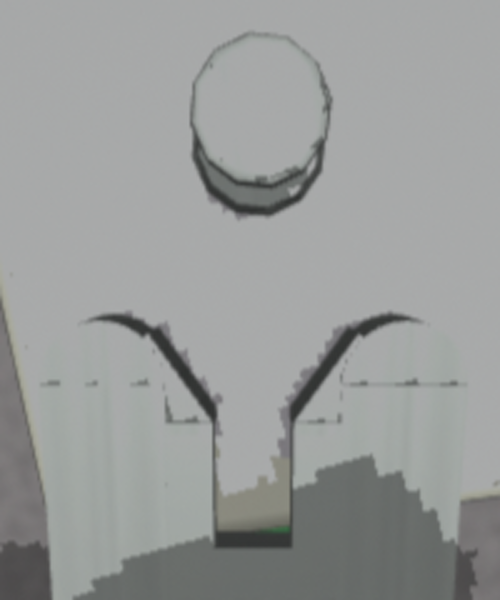

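View pics/c10.png

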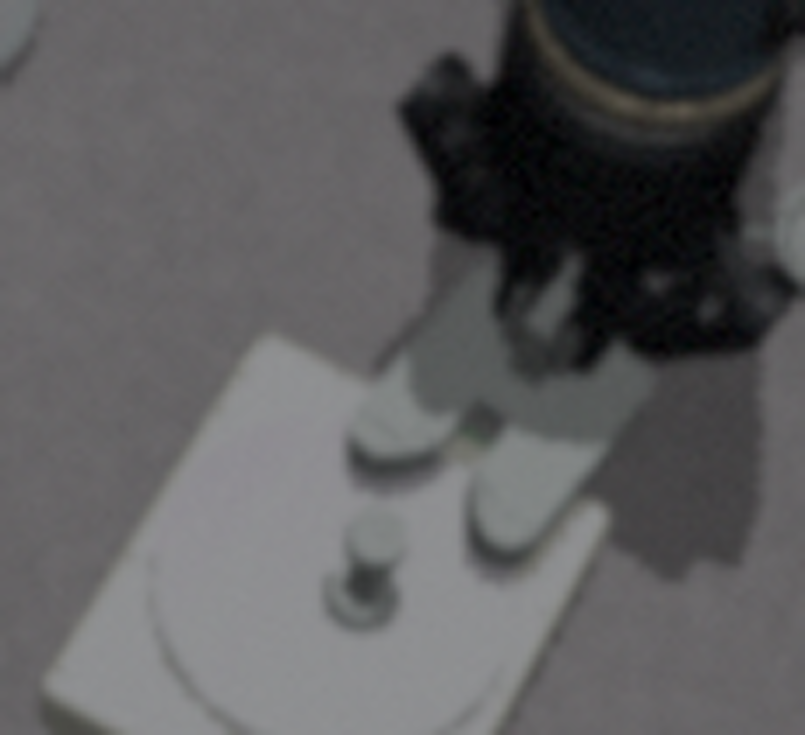

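```bash
python3 - <<'E'
from h import *
s=load('w5');st=manip.sense();T=Rot.from_quat(st['tool_rot'])
f=lambda u,v,z:T.inv().apply(px(s,u,v,z)-st['tcp_pos'])*1000
print('cap',f(284,43.2,.097)); z=st['tcp_pos'][2]-.0256
print('slot end',f(281.4,213.5,z),'slot front',f(281.4,168,z),'tips',f(281.2,153,z))
i=[f(x/2.5+180,y/2.5,.097) for x,y in((191,110),(330,110),(258,32),(262,185))];print(np.array(i))
print([px(s,284,v)[2] for v in(36,43,50)],px(s,284,100)[2],px(s,284,115)[2])
E
```

```text
cap [91.20379419  2.29546887 11.77303606]
slot end [28.18927659  1.49377591 25.62632349] slot front [47.19810153  1.48453262 25.64464483] tips [53.17018285  1.40261862 25.65044612]
[[ 90.96331104  -6.82232584  11.77802012]
 [ 90.95912805  11.54573609  11.76750875]
 [100.21964822   2.0142886   11.78188418]
 [ 81.66011798   2.58955668  11.76367197]]
[np.float64(0.09836625777219635), np.float64(0.0987309588653438), np.float64(0.098033785457277)] 0.0513885506951455 0.05168834365678926
```

```bash
python3 -m creep '{"claw":[0.6,0.6,0.6,0.6,0.6,0.6,0.6,0.6],"dp":[[0.3,0.08,0],[0.9,0.08,0],[1.5,0.08,0],[2.1,0.08,0],[2.6,0.08,0],[3,0.08,0],[3,0.08,0],[3,0.08,0]],"roll":[0,0,0,0,0,0,0,0]}'; python3 - <<'E'
from h import *
s=snap('wrist','w6');st=manip.sense();print(st['tcp_pos'],st['force'])
crop('w6',180,60,380,240,3,'c11')
E
```

```text
t: 7.6
tcp_pos: [0.5387, 0.2325, 0.1082]
tool_rot: [0.99, -0.139, -0.0, 0.0]
force: [-0.1, -0.5, -7.2]
finger_gap: 0.123
[0.53848648 0.23254923 0.10814896] [ 0.13993251 -0.96817685 -7.14118806]
```

View pics/c11.png

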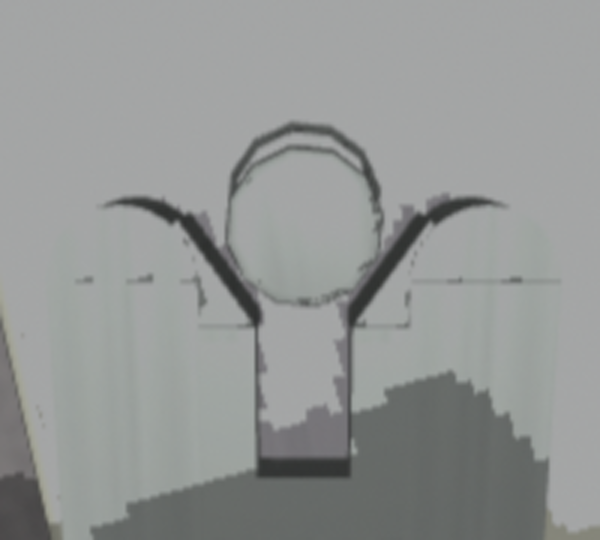

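The cap is centred at (281.5,135) and the slot at u≈281.2, so they are well aligned.

```bash
python3 - <<'E'
from h import *
s=load('w6');st=manip.sense();T=Rot.from_quat(st['tool_rot'])
f=lambda u,v,z:T.inv().apply(px(s,u,v,z)-st['tcp_pos'])*1000
print('cap',f(281.5,135.3,.097)); z=st['tcp_pos'][2]-.0256
print('slot end',f(281.2,219,z),f(281.2,213,z)); print(wplane(s,st),px(s,281,135)[2])
E
```

```text
cap [61.94751522  1.18062682 11.093326  ]
slot end [26.22270618  1.08668974 25.57669353] [28.84596275  1.08626972 25.57431769]
(array([0.0051317 , 0.00054684, 0.02489336]), np.float64(0.9926262626262626), np.float64(0.000608184555280424)) 0.09866923625616232
```

```bash
python3 -m creep '{"claw":[0.6,0.6,0.6,0.6,0.6,0.6,0.6,0.6],"dp":[[0.3,0,0],[0.6,0,0],[0.9,0,0],[1.2,0,0],[1.5,0,0],[1.8,0,0],[2,0,0],[2,0,0]],"roll":[0,0,0,0,0,0,0,0]}'; python3 - <<'E'
from h import *
s=snap('wrist','w7');st=manip.sense();print(st['tcp_pos'],st['force'],st['ft_torque'])
crop('w7',180,60,380,240,3,'c12')
E
```

```text
t: 8.45
tcp_pos: [0.5587, 0.227, 0.1083]
tool_rot: [0.99, -0.139, 0.0, -0.0]
force: [-0.3, -0.6, -6.5]
finger_gap: 0.126
[0.55833363 0.22701692 0.10830046] [-0.21272474  0.16921989 -6.74905504] [ 0.00235199  0.08377344 -0.01860798]
```

View pics/c12.png

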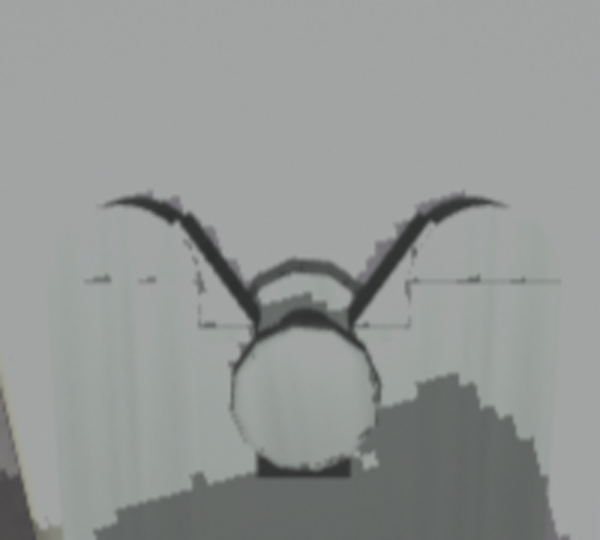

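The post is now in the slot, with the cap at (282,192). There is no contact force.

```bash
python3 - <<'E'
from h import *
s=load('w7');st=manip.sense();T=Rot.from_quat(st['tool_rot'])
f=lambda u,v,z:T.inv().apply(px(s,u,v,z)-st['tcp_pos'])*1000
print('cap',f(282,192.3,.097)); print('slot end',f(281.2,218.8,st['tcp_pos'][2]-.0252))
E
python3 -m creep '{"claw":[0.6,0.6,0.6,0.6,0.6,0.6],"dp":[[0.2,0.02,0],[0.4,0.02,0],[0.6,0.02,0],[0.8,0.02,0],[0.9,0.02,0],[0.9,0.02,0]],"roll":[0,0,0,0,0,0]}'; python3 - <<'E'
from h import *
s=snap('wrist','w8');st=manip.sense();print(st['tcp_pos'],st['force'],st['ft_torque'])
crop('w8',180,60,380,240,3,'c13')
E
```

```text
cap [41.25111233  1.32841202 11.3001625 ]
slot end [26.51364159  1.04342966 25.19979835]
t: 9.1
tcp_pos: [0.5671, 0.2243, 0.1084]
tool_rot: [0.99, -0.139, 0.0, -0.0]
force: [0.1, 0.5, -6.4]
finger_gap: 0.123
[0.56681244 0.22439543 0.108292  ] [-0.46078895 -0.53407077 -6.48780423] [0.01633582 0.13762197 0.02586966]
```

View pics/c13.png

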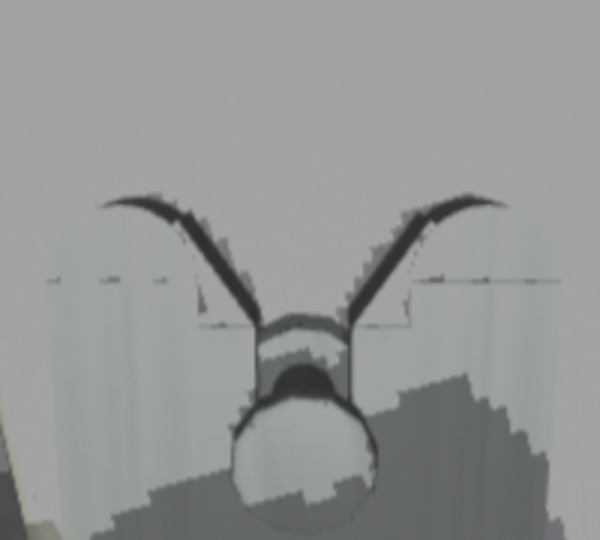

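Cap centre is (281.7,216), so the post is within about 1 mm of home. Lowering slowly and watching the force.

```bash
python3 -m creep '{"claw":[0.6,0.6,0.6,0.6,0.6],"dp":[[0,0,0.2],[0,0,0.4],[0,0,0.6],[0,0,0.6],[0,0,0.6]],"roll":[0,0,0,0,0]}';  python3 -m creep '{"claw":[0.6,0.6,0.6,0.6],"dp":[[0,0,0.1],[0,0,0.2],[0,0,0.3],[0,0,0.3]],"roll":[0,0,0,0]}'; python3 - <<'E'
from h import *
s=snap('wrist','w9');st=manip.sense();print(st['tcp_pos'],st['force'],st['ft_torque'],wplane(s,st))
E
```

```text
t: 9.65
tcp_pos: [0.5667, 0.2244, 0.1022]
tool_rot: [0.99, -0.139, -0.0, 0.0]
force: [-0.2, 0.2, -6.9]
finger_gap: 0.125
t: 10.05
tcp_pos: [0.5666, 0.2244, 0.0991]
tool_rot: [0.99, -0.139, -0.0, 0.0]
force: [0.3, 0.1, -6.8]
finger_gap: 0.125
[0.56669597 0.22442885 0.09918513] [ 0.46005786  0.2088396  -6.39759662] [ 0.01824766  0.08656725 -0.0094673 ] (array([0.00577479, 0.0005727 , 0.02497008]), np.float64(0.9869696969696969), np.float64(0.0006094197830665292))
```

```bash
for i in 1; do python3 -m creep '{"claw":[0.6,0.6,0.6,0.6],"dp":[[0,0,0.1],[0,0,0.2],[0,0,0.3],[0,0,0.3]],"roll":[0,0,0,0]}'; done
```

```text
t: 10.5
tcp_pos: [0.5666, 0.2244, 0.0961]
tool_rot: [0.99, -0.139, -0.0, 0.0]
force: [0.0, 0.7, -6.7]
finger_gap: 0.12
```

```bash
python3 -m creep '{"claw":[0.6,0.6,0.6],"dp":[[0,0,0.05],[0,0,0.1],[0,0,0.1]],"roll":[0,0,0]}'
```

```text
t: 10.8
tcp_pos: [0.5668, 0.2244, 0.0952]
tool_rot: [0.99, -0.139, -0.0, 0.0]
force: [-0.4, -0.4, -6.7]
finger_gap: 0.123
```

```bash
python3 -m creep '{"claw":[0.6,0.6,0.6],"dp":[[0,0,0.05],[0,0,0.05],[0,0,0.05]],"roll":[0,0,0]}';python3 -m creep '{"claw":[0.6,0.6,0.6],"dp":[[0,0,0.05],[0,0,0.05],[0,0,0.05]],"roll":[0,0,0]}'
```

```text
t: 11.1
tcp_pos: [0.5668, 0.2244, 0.0948]
tool_rot: [0.99, -0.139, 0.0, -0.0]
force: [-0.7, -1.0, -6.2]
finger_gap: 0.122
t: 11.4
tcp_pos: [0.5669, 0.2244, 0.0944]
tool_rot: [0.99, -0.139, 0.0, -0.0]
force: [-0.6, 0.1, -6.9]
finger_gap: 0.121
```

```bash
python3 -m creep '{"claw":[0.6,0.6,0.6],"dp":[[0,0,0.05],[0,0,0.05],[0,0,0.05]],"roll":[0,0,0]}'
```

```text
t: 11.7
tcp_pos: [0.5668, 0.2244, 0.0942]
tool_rot: [0.99, -0.139, 0.0, -0.0]
force: [-1.5, -0.4, -1.7]
finger_gap: 0.125
```

```bash
python3 -m creep '{"claw":[0.6,0.6,0.6],"dp":[[0,0,0.05],[0,0,0.05],[0,0,0.05]],"roll":[0,0,0]}'
```

```text
t: 12.0
tcp_pos: [0.5668, 0.2245, 0.0942]
tool_rot: [0.99, -0.139, 0.0, -0.0]
force: [-3.8, -0.4, 6.2]
finger_gap: 0.12
```

```bash
python3 - <<'E'
from h import *
s=snap('wrist','w10');st=manip.sense();print(st['tcp_pos'],st['force'],st['ft_torque'],wplane(s,st))
snap('scene','s10');crop('s10',290,240,390,330,7,'c14')
E
```

```text
[0.56680582 0.22446179 0.09420334] [-3.34316777 -0.23942231  5.49137698] [-0.1582963   0.59061274 -0.03589301] (array([0.00284864, 0.00063922, 0.02489328]), np.float64(0.9854545454545455), np.float64(0.0006081325503502999))
```

View pics/c14.png

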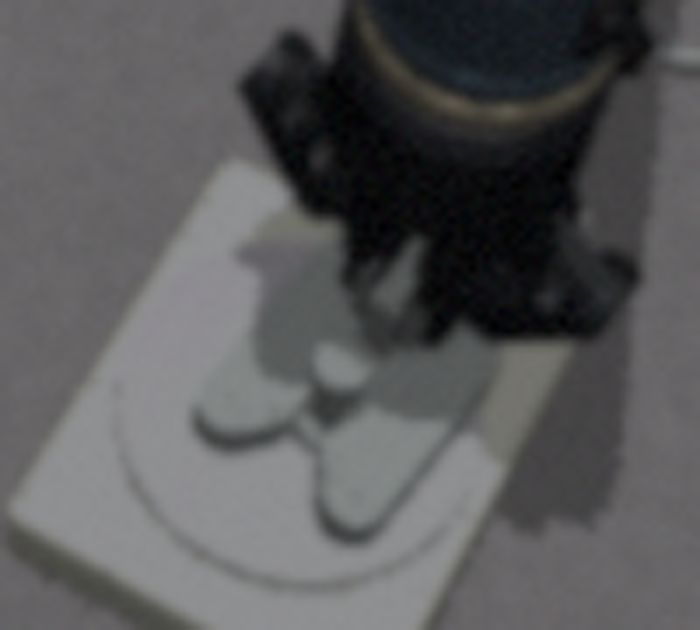

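The scene view shows the weight flat on the pan with the post between the prongs. The net contact is about 12 N. I'll ease off, open and back away upward.

```bash
python3 -m creep '{"claw":[0.6,0.6,1.5,2.5,3.5,3.5],"dp":[[0,0,-0.05],[0,0,-0.06],[0,0,-0.06],[0,0,-0.06],[0,0,-0.06],[0,0,-0.06]],"roll":[0,0,0,0,0,0]}' 20; python3 - <<'E'
from h import *
s=snap('wrist','w11');st=manip.sense();print(st['tcp_pos'],st['force'],wplane(s,st))
E
```

```text
t: 12.7
tcp_pos: [0.5673, 0.2245, 0.0939]
tool_rot: [0.99, -0.139, 0.0, -0.0]
force: [-0.4, 1.2, 0.3]
finger_gap: 0.407
[0.56714117 0.22444733 0.09385831] [ 0.12396028  0.43723761 -0.08158611] (array([0.00387696, 0.00114111, 0.02452147]), np.float64(0.9821212121212122), np.float64(0.0006112376453371073))
```

View pics/w11.png

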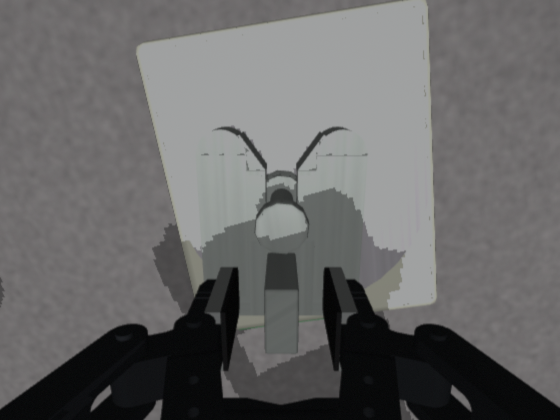

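The jaws are clear on both sides of the fin. Retreating upward.

```bash
python3 -m creep '{"claw":[3.5,3.5,3.5,3.5,3.5,3.5,3.5,3.5],"dp":[[0,0,-0.5],[0,0,-1.5],[0,0,-3],[0,0,-5],[0,0,-7],[-1,0,-9],[-2,0,-10],[-2,0,-10]],"roll":[0,0,0,0,0,0,0,0]}'; python3 - <<'E'
from h import *
s=snap('wrist','w12');st=manip.sense();print(st['tcp_pos'],st['force'])
snap('scene','s12');crop('s12',290,240,390,330,7,'c15')
F=foc(s)
v,u=np.mgrid[0:420,0:560];k=s['z_map'];P=(np.stack([(u-s['cx'])/F*k,(v-s['cy'])/F*k,k],-1)-s['t'])@s['R'];np.save('pics/P12.npy',P)
E
```

```text
t: 13.55
tcp_pos: [0.547, 0.2306, 0.1963]
tool_rot: [0.99, -0.138, 0.001, -0.001]
force: [-0.0, 0.0, -0.1]
finger_gap: 0.412
[0.54717897 0.23022957 0.19505998] [-0.27214833  0.474286   -0.50230795]
```

View pics/w12.png

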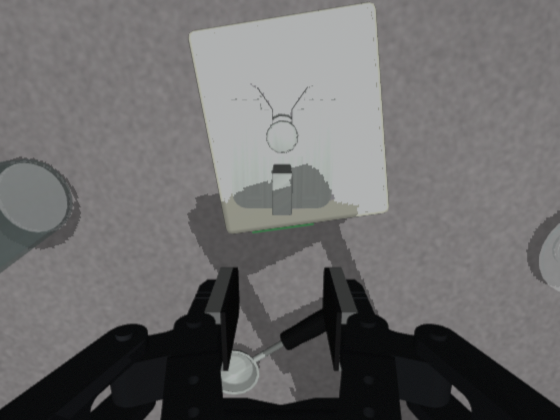

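View pics/s12.png

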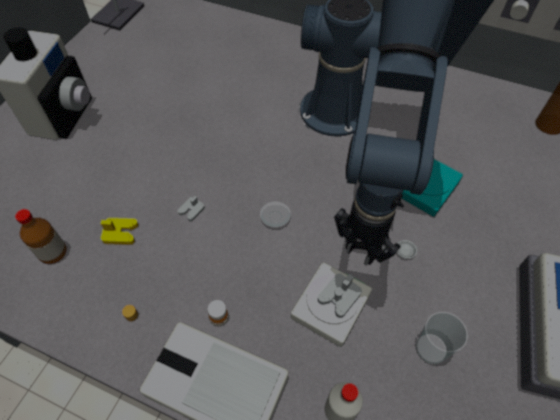

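The weight sits on the pan around the post. The bystanders are at their starting pixels: small weight (190,208), dish (275,215), jar (217,311). Next I'll check flatness by depth.

```bash
python3 - <<'E'
from h import *
P=np.load('pics/P12.npy')
def fit(b):
    L=np.vstack([P[y0:y1,x0:x1].reshape(-1,3) for x0,y0,x1,y1 in b]);c=L.mean(0)
    A=np.c_[L[:,:2]-c[:2],np.ones(len(L))];m=np.ones(len(L),bool)
    for _ in range(5):
        x=np.linalg.lstsq(A[m],L[m,2],rcond=None)[0];r=L[:,2]-A@x;m=abs(r)<.002
    return x,c,m.mean()
w=fit([(238,105,262,180),(302,105,325,180)]);print('weight',w)
p=fit([(240,35,330,75)]);print('pan',p)
print('thickness',w[0][2]-(p[0][2]+p[0][:2]@(w[1]-p[1])[:2]))
s=load('w12');print('post',px(s,281.5,135.5,.097)); c=px(s,281.5,135.5,.097)
cs=[px(s,u,v,.048) for u,v in((191,33),(375,4),(387,211),(230,233))];print('housing c',np.mean(cs,0))
E
```

```text
weight (array([-0.00163737,  0.00091734,  0.06924527]), array([0.59208895, 0.21721725, 0.07038405]), np.float64(0.9900709219858156))
pan (array([-0.71667047,  0.16125909,  0.04965749]), array([0.64477743, 0.19954687, 0.05020067]), np.float64(0.37722222222222224))
thickness -0.02102200986864644
post [0.59842718 0.21473781 0.097     ]
housing c [0.59637444 0.20476621 0.048     ]
```

View pics/c15.png

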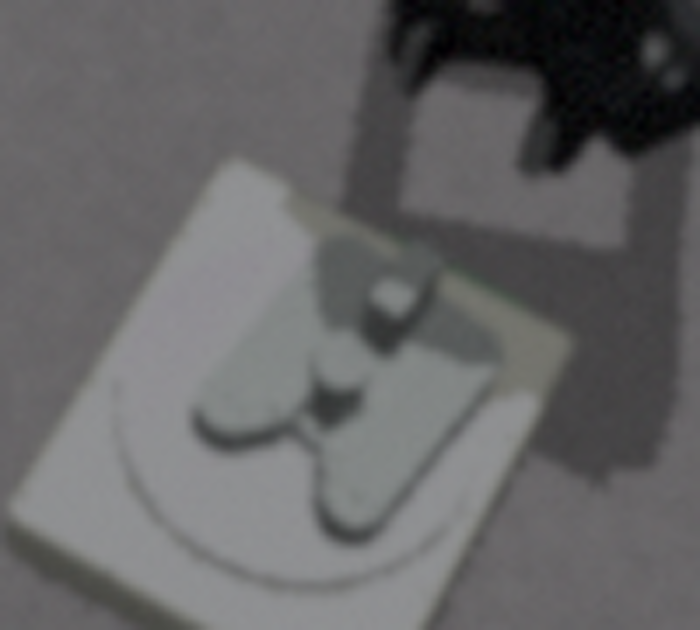

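```bash
python3 - <<'E'
from h import *
print(manip.sense()['force']);print(workorder.sign_off())
E
```

```text
[-0.84049219 -0.02852366  0.41967259]
the job is handed in; nothing more can be done
None
```

The larger slotted weight is lying flat on the tester's pan with the post in its slot, and it has been released. I handed the job in about 14 s into the 67 s limit; no verdict came back.

I pinched the weight by its fin, lifted it, and lined its gap up with the cap using the wrist camera. It then slid onto the post about 13 mm above the pan, and I lowered it in small steps until it touched. I felt no contact with the post on the way in. At touchdown the pan took about 12 N in all, of which nearly 7 N was the weight itself. I eased off, opened the jaws and backed away about 10 cm up.

**Last checks:**
- **Flatness:** the weight's top is tilted about 0.002 rad. It reads 69.2 mm above the bench, against 68 mm expected; the wrist depth readings had been running about 1.5 mm high.
- **Position:** the post is about 10 mm from the pan centre, judging by the housing corners. The weight's slot axis was within about 1 mm of the post, so it is inside the 16 mm limit.
- **Bystanders:** the small weight, dish and jar are at the same pixels as at the start.
- **Gripper:** it is clear of everything, with the force reading near zero.

**What failed or disagreed:**
- My direct weight-to-pan thickness check failed because the pan plane fit was bad (only 38% of points fitted). Height therefore rests on the top reading and on the arm's height at contact (0.094 m).
- The top and scene cameras differed by 2 to 5 mm at the start, so I steered by the wrist camera.

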